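# Open the shut solvent valve and start the pump

## Robot

A 6-joint arm with a two-finger parallel gripper is mounted at the origin on the work surface. World frame = base frame: x ahead of the robot, y to its left, z up, the work surface at z = 0. Lengths are in m, angles in rad, forces in N, time in s.
With the tool pointing down it reaches from about 0.375 to 0.975 m from the base axis. Payload 3.8 kg.
Tool frame: the origin (TCP) lies at the very end of the fingers, on their centre line; the grasp point (between the pads) lies behind it (bot.tcp_to_grasp is the y of the grasp point in the tool frame, in m); y points along the fingers, z is the direction in which the jaws open and shut, and the axes are right-handed (so a half turn about y gives the same grasp; the last joint's range is limited). The gripper opens to 85 mm and grips with 20 to 120 N. Pads are 22 mm wide; open, the fingers measure 114 mm over their backs; the gripper's body (76 mm by 85 mm) begins 54 mm behind the grasp point. The pads swing forward as they close: fully open they stand 13 mm farther back than shut.
Start: joints at [-1.349, 0.264, 1.604, -0, 1.274, -0.037], TCP at [0.173, -0.653, 0.231] pointing down, gripper open.
Joint ranges: [-2.63, 2.63], [-0.94, 2.18], [0.31, 2.57], [-1.31, 4.45], [0, 2.66], [-2.55, 2.55]. Speed limits (rad/s): [2.57, 2.57, 3.14, 3.14, 3.14, 3.14].

## Interface

Orientations are given as a rotation vector (axis times angle).
In Python, from workcell import bot, optics, workorder gives the robot as it stands.
- The arm moves only by the shell command python3 -m handwheel 'ROWS' [FORCE]. ROWS is JSON, a list of rows, each a list of 7 numbers: the shift along the tool's x, y, z in m, then the turn, a rotation vector about the tool's x, y, z in rad, then the opening, from 0 (shut) to 1 (fully open). A call has 1 to 8 rows; each row shifts and turns the commanded pose from where the row before left it, along the tool's axes as they then stand; what a row does not reach is not made up. A row lasts 1/8 s, in which the tool goes at most 62.5 mm and 10.7 degrees, less where a joint would pass 70% of its speed; a pose out of reach is approached as far as the arm can. A call with a gripper value outside its range is refused whole. The fingers move at their own pace and stop on an object; FORCE is the grip in N (left out, the last holds). Time passes only in rows, so rows that do not move let the fingers close. It gives the time, the measured TCP pose, the force and the opening at its end, in the units of the state.
- bot.read_state(): the state, without advancing time (a new reading comes with each control period).
- optics.read_camera(name): name is "scene" or "side" or "wrist"; returns a dict with "image" (420x560x3 uint8, red, green, blue), "z_map" (420x560 float32, m along the optical axis (not along the pixel's ray), 0 where there is no reading), "mtx" (3x3 intrinsics, pixels), "world_from_camera" (4x4, takes a point from camera to world coordinates); the wrist camera has in their place "hand_eye" (4x4, takes a point from camera to tool coordinates, whose origin is the TCP and whose axes are the tool frame's). Camera axes: x right, y down, z forward; pixel columns grow to the right and rows downward; lengths in m; the calibration is good to about 2 mm. A picture is of the moment at which its call begins: read the wrist's pose just before it.
- workorder.finish_job(): hands the job in, once; it reports no verdict.
The state is a dict: "time": time; "q": joint angles; "joint_vel": joint speeds; "joint_torque": joint torques, N m; "tool_pos": TCP position; "tcp_rot": TCP orientation; "wrist_force": force on the tool from outside, world axes, zero at the start; "torque": the same for the moment, N m; "width": opening from 0.0 (shut) to 1.0 (fully open).
Only numpy, scipy, OpenCV 4.12 (cv2) and the standard library are available. Lean on these libraries where they do the work, as an engineer would, in place of code of your own. Each camera call takes 0.05 s, during which the arm holds its last target.

## Task

One of the three solvent valves on the manifold is still shut, with its handle across its pipe: push that handle through its quarter turn, past the point where it turns stiff (that takes about 10 N), until it rests against the hard end stop, but never push it with 30 N or more. Only then start the pump by pressing the long bar on the control box well down, near its middle so that both ends travel evenly, and let it spring back. Leave the two open valves and everything else on the bench as they are.

Things in the scene. Friction and masses are not known exactly. Their poses are not given: they have to be found in the camera images.
- manifold: solvent manifold, fixed: base plate 200 x 350 x 12, origin under its centre. Header pipe along its y, top 57 mm above the table, 65 mm behind (+x of) the valve axes; outlet pipes along -x, tops 54 mm (end rings 58 mm). Three valves in a row along y, 110 mm apart, in any order; each valve body is 62 mm high within 36 mm of its axis, its stem 16 wide above that
- axis_shut (a point): the valve to open, the only one whose handle lies across its outlet pipe: point on its vertical turning axis at mid-height of the handle, 89 mm above the table. Site -x: where its outlet pipe points (roughly towards the robot). Site +y: where the handle points when shut, give or take 0.28 rad, plus up to 0.4 rad if left ajar
- handle_grip (a point): point on that valve's handle, 60 mm from its turning axis, at the middle of its 12 mm width and 14 mm height (82 to 96 mm above the table). The black handle grip runs from 30 to 80 mm from the axis; the round hub is 28 mm across. Site y axis: along the handle, outward. x axis: across it; to open, the handle is pushed towards the point's -x
- seat (a joint): how far the stiff last part of that handle's turn is done, rad; stays where left, starts at 0 to 0.08, ends at 0.22 on the hard end stop. It needs 0.62 N m (10 N at the grip point). Before it the handle swings counter-clockwise seen from above and lightly (0.1 N m), and seat does not change. The stops are set by hand: open is along the outlet pipe give or take 0.28 rad, to be felt
- handle_left (a joint): handle of a neighbouring valve, alike in shape, already open (along its pipe): 0 open, negative towards shut. Turns lightly, to be left alone
- handle_right (a joint): handle of the other neighbouring valve, already open: 0 open, negative towards shut. Turns lightly, to be left alone
- bar_centre (a point): centre of the top face of the long metal start bar on the low white pump control box (260 x 140, 60 high): bar 220 long (point y axis) x 24 wide (x axis) x 12 thick, top 90 mm above the table at rest
- bar_press (a joint): how far the bar's middle is pressed down, m: 0 at rest, at most 0.010; springs back. Takes 1.5 N to start, 5.1 N at 0.006, 7.5 N at the bottom
- bar_tilt (a joint): tilt of the bar lengthwise, rad: 0 with both ends level; a press off its middle tilts it, 0.25 rad per N m, and it springs back
- vial_mid (a point): amber glass vial with a white cap, 22 dia x 42 tall, standing on the manifold's base plate between two outlet pipes; point at its centre, half-way up. A bystander
- fitting_mid (a point): brass screw fitting, 24 dia x 28 tall, standing on the manifold's base plate between two outlet pipes; point at its centre, half-way up. A bystander
- cap_mid (a point): blue screw cap, 40 dia x 16, lying on top of the control box behind the bar; point at its centre, half-way up. A bystander
- bottle_amber_mid (a point): amber reagent bottle, 86 dia x 170 tall; point at its centre, half-way up. A bystander
- bottle_clear_mid (a point): clear reagent bottle, 86 dia x 170 tall; point at its centre, half-way up. A bystander
- beaker_mid (a point): open glass beaker, 70 dia x 90 tall; point at its centre, half-way up. A bystander
- mouse_mid (a point): black computer mouse, 100 x 58 x 24; point at its centre, half-way up. A bystander
- spanner: open-ended steel spanner lying flat on the far side of the bench. A bystander

How it is judged:
On the way, in this order (a step that is already met when the one before it is completed fails the run):
1. the shut valve is open, its handle hard against the end stop (value of joint seat above 0.18 rad and angle between the y axis of handle_grip and the x axis of axis_shut, either way round below 0.4 rad), for 0.2 s.
2. the bar is pressed down at least 6 mm with both ends even (value of joint bar_press above 0.006 m and value of joint bar_tilt between -0.03 and 0.03 rad), for 0.2 s.
At the end, for the whole second after the job is handed in: The handle stands against its end stop (seat over 0.18 rad, handle within 0.4 rad of its outlet pipe), the other two handles are still open (within 0.15 rad), the bar has sprung back up (under 1.5 mm down), and every bystander is within 30 mm of where it stood (all of step 1 and value of joint each of handle_left, handle_right above -0.15 rad and value of joint bar_press below 0.0015 m and distance of each of vial_mid, fitting_mid, cap_mid, bottle_amber_mid, bottle_clear_mid, beaker_mid, mouse_mid, spanner from where it was at the start of the episode below 0.03 m); the robot touches nothing.
It fails at once if bar pressed (over 4 mm) before the valve is open (value of joint bar_press above 0.004 m and value of joint seat below 0.18 rad).
It fails at once if bar pressed askew (tilted over 0.08 rad) (value of joint bar_tilt above 0.08 rad or value of joint bar_tilt below -0.08 rad).
It fails at once if the valve handle is pushed with 30 N or more (contact force between anything else and handle above 30 N).
It fails at once if an open valve is turned by more than 0.15 rad (value of joint any of handle_left, handle_right below -0.15 rad).
It fails at once if a bystander is moved by more than 30 mm (distance of any of vial_mid, fitting_mid, cap_mid, bottle_amber_mid, bottle_clear_mid, beaker_mid, mouse_mid, spanner from where it was at the start of the episode above 0.03 m).
It also fails if it takes over 54 s, if anything falls off the work surface, if the arm or the gripper's body presses on something with over 40 N, if the wrist force passes 120 N, or if a joint passes its speed limit or range.

## Working session

There is one attempt and no reset: what is moved stays moved. The work goes in short steps, Python scripts to look and compute and a shell command to move; the robot and the scene stay as the last step left them, time stands still between calls to the robot, and variables do not carry over. Pictures are saved under pics/ and viewed, and the job is handed in when it is done.

```bash
ls; mkdir -p pics; python3 - <<'E'
from workcell import bot, optics
import cv2,numpy as np
print(bot.read_state(), bot.tcp_to_grasp)
for n in ["scene","side","wrist"]:
    c=optics.read_camera(n); cv2.imwrite(f"pics/{n}0.png",c["image"][:,:,::-1]); np.savez(f"{n}0.npz",**c)
    print(n,c["mtx"].round(1).tolist(),c.get("world_from_camera",c.get("hand_eye")).round(3).tolist())
E
```

```text
pics
{'time': 0.0, 'q': array([-1.34891340e+00,  2.64767753e-01,  1.60537330e+00,  9.82477857e-06,
        1.27368815e+00, -3.69274901e-02]), 'joint_vel': array([-0.00052994,  0.00041489, -0.00062649,  0.00100315, -0.00173648,
        0.00146316]), 'joint_torque': array([ 6.87642932e-05, -5.15106118e+01, -3.67311037e+01, -1.08393942e-04,
        1.28610883e-02,  9.54598278e-06]), 'tool_pos': array([ 0.17257668, -0.65181428,  0.22995256]), 'tcp_rot': array([-0.27133512,  2.08584167, -2.08116077]), 'wrist_force': array([0.31228756, 0.52593706, 0.34516493]), 'torque': array([-0.0019085 ,  0.00674688, -0.03878374]), 'width': 1.0002995177794667} -0.0187
scene [[384.9, 0.0, 285.5], [0.0, 384.9, 209.2], [0.0, 0.0, 1.0]] [[-0.229, 0.763, -0.604, 1.376], [0.973, 0.185, -0.135, 0.196], [0.009, -0.619, -0.785, 1.181], [0.0, 0.0, 0.0, 1.0]]
side [[433.6, 0.0, 281.9], [0.0, 433.6, 208.4], [0.0, 0.0, 1.0]] [[-0.909, -0.323, 0.263, 0.223], [-0.417, 0.683, -0.599, 0.759], [0.014, -0.655, -0.756, 1.069], [0.0, 0.0, 0.0, 1.0]]
wrist [[322.8, 0.0, 284.7], [0.0, 322.8, 212.1], [0.0, 0.0, 1.0]] [[-0.001, 0.964, 0.268, -0.066], [0.001, -0.268, 0.964, -0.143], [1.0, 0.001, -0.001, -0.001], [0.0, 0.0, 0.0, 1.0]]
```

View pics/scene0.png

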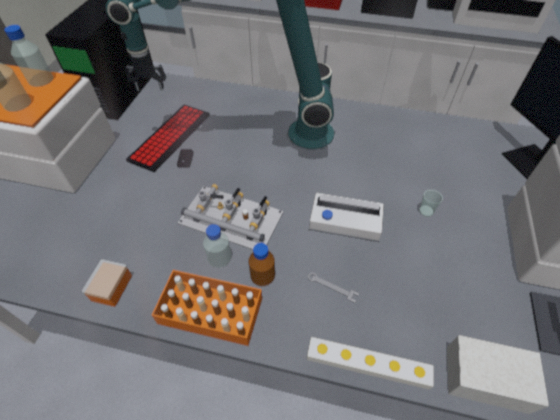

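View pics/side0.png

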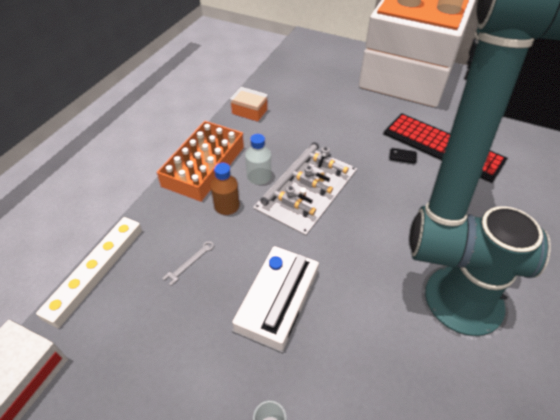

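View pics/wrist0.png

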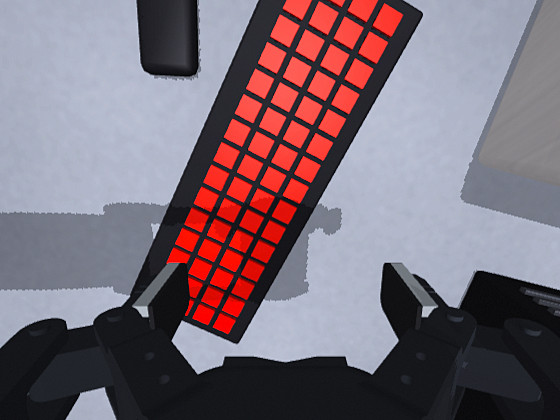

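The scene view shows the manifold around (232,215), the control box at (346,216), and bottles behind the manifold. The side view shows the manifold around (308,188) and the bar at (287,297). The wrist camera sees only the keyboard. I'll zoom in.

```bash
python3 - <<'E'
import cv2,numpy as np
a=cv2.imread("pics/scene0.png")[175:255,170:295]; cv2.imwrite("pics/sz.png",cv2.resize(a,None,fx=6,fy=6,interpolation=cv2.INTER_CUBIC))
a=cv2.imread("pics/side0.png")[135:235,245:365]; cv2.imwrite("pics/dz.png",cv2.resize(a,None,fx=6,fy=6,interpolation=cv2.INTER_CUBIC))
E
```

```text
(no output)
```

View pics/sz.png

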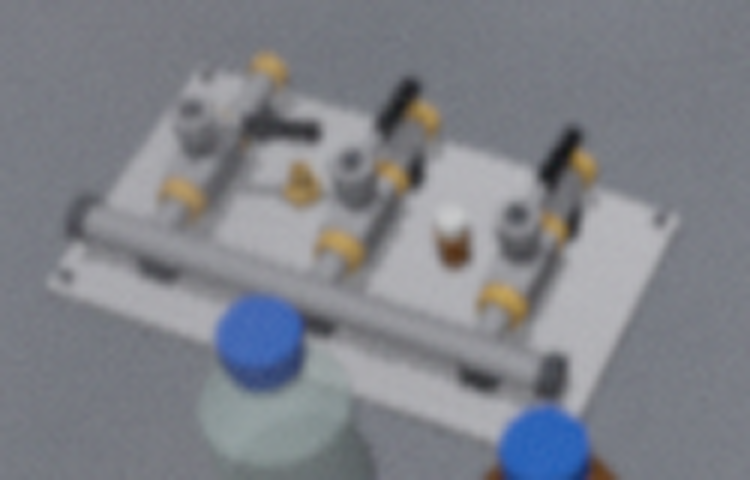

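View pics/dz.png

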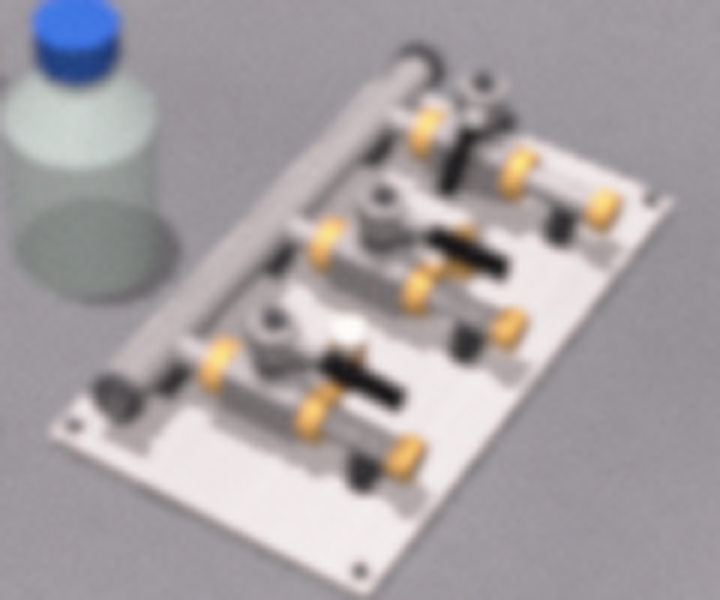

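Shut valve: the left one in the scene crop (hub 195,108; grip 290,128), equal to the top one in the side crop (hub 485,82; grip 460,150). Next I triangulate these points and the bar.

```bash
cat > h.py <<'E'
import numpy as np,cv2
C={n:dict(np.load(f"{n}0.npz")) for n in ["scene","side"]}
def ray(c,u,v):
    T=c["world_from_camera"];d=T[:3,:3]@np.linalg.inv(c["mtx"])@[u,v,1];return T[:3,3],d
def onz(c,u,v,z):
    o,d=ray(c,u,v);return o+d*(z-o[2])/d[2]
def tri(p,q):
    o1,d1=ray(C["scene"],*p);o2,d2=ray(C["side"],*q)
    s=np.linalg.lstsq(np.c_[d1,-d2],o2-o1,rcond=None)[0];a=o1+s[0]*d1;b=o2+s[1]*d2
    return (a+b)/2,np.linalg.norm(a-b)
E
python3 - <<'E'
from h import *
S=lambda u,v:(170+u/6-.4,175+v/6-.4); D=lambda u,v:(245+u/6-.4,135+v/6-.4)
for n,p,q in [("hubshut",(195,105),(485,82)),("hubmid",(353,158),(385,195)),("hubL",(520,213),(273,320)),("gripmid_mid",(400,103),(468,252)),("gripL",(562,155),(362,380)),("vialcap",(453,213),(348,328)),("ring1",(268,68),(603,208)),("ring2",(424,115),(508,328)),("ring3",(583,165),(405,455))]:
    print(n,*tri(S(*p),D(*q)), onz(C["scene"],*S(*p),.1).round(3),onz(C["side"],*D(*q),.1).round(3))
print("fitting",onz(C["scene"],*S(300,180),.03))
# handle shut from scene at z=.096 dark pixels
for p in [(250,122),(320,130)]: print(onz(C["scene"],*S(*p),.09).round(3))
for p in [(468,130),(452,190)]: print(onz(C["side"],*D(*p),.09).round(3))
E
python3 - <<'E'
import cv2
a=cv2.imread("pics/scene0.png")[185:245,300:395]; cv2.imwrite("pics/sb.png",cv2.resize(a,None,fx=8,fy=8,interpolation=cv2.INTER_CUBIC))
a=cv2.imread("pics/side0.png")[240:355,225:330]; cv2.imwrite("pics/db.png",cv2.resize(a,None,fx=5,fy=5,interpolation=cv2.INTER_CUBIC))
E
```

```text
hubshut [ 0.53966299 -0.30868895  0.10328374] 0.004297385516476252 [ 0.539 -0.308  0.1  ] [ 0.54  -0.315  0.1  ]
hubmid [ 0.55604395 -0.20148094  0.1021203 ] 0.004398717387593058 [ 0.556 -0.2    0.1  ] [ 0.556 -0.206  0.1  ]
hubL [ 0.57293753 -0.09173319  0.10188199] 0.004055963529804852 [ 0.573 -0.09   0.1  ] [ 0.573 -0.096  0.1  ]
gripmid_mid [ 0.50214226 -0.1890958   0.09443073] 0.002267394079858634 [ 0.508 -0.186  0.1  ] [ 0.5   -0.185  0.1  ]
gripL [ 0.51797968 -0.08081534  0.09362175] 0.002730051760709471 [ 0.524 -0.078  0.1  ] [ 0.516 -0.077  0.1  ]
vialcap [ 0.55015825 -0.14325781  0.05754083] 0.0030608501847021606 [ 0.583 -0.129  0.1  ] [ 0.536 -0.107  0.1  ]
ring1 [ 0.45849428 -0.297461    0.05051132] 0.002047038348453261 [ 0.5   -0.275  0.1  ] [ 0.447 -0.247  0.1  ]
ring2 [ 0.47395521 -0.18606431  0.05166972] 0.00208156092371404 [ 0.513 -0.169  0.1  ] [ 0.462 -0.142  0.1  ]
ring3 [ 0.49027019 -0.07657307  0.05295457] 0.00379853661746775 [ 0.529 -0.064  0.1  ] [ 0.477 -0.04   0.1  ]
fitting [ 0.52854547 -0.25298857  0.03      ]
[ 0.536 -0.275  0.09 ]
[ 0.532 -0.231  0.09 ]
[ 0.538 -0.285  0.09 ]
[ 0.528 -0.236  0.09 ]
```

View pics/sb.png

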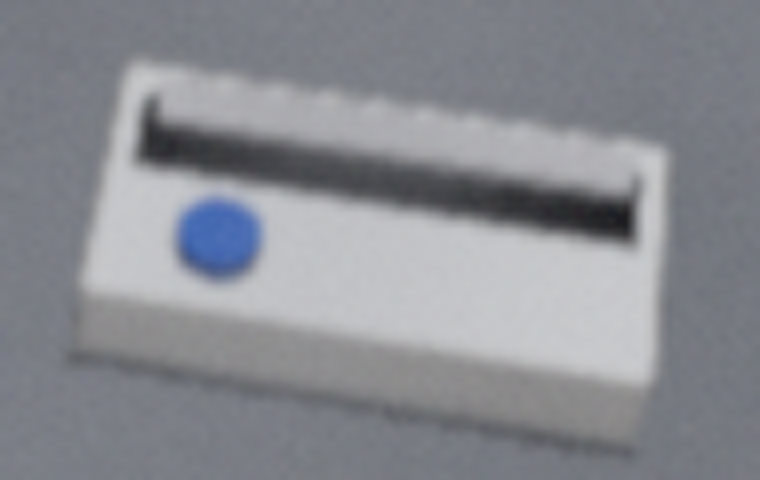

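View pics/db.png

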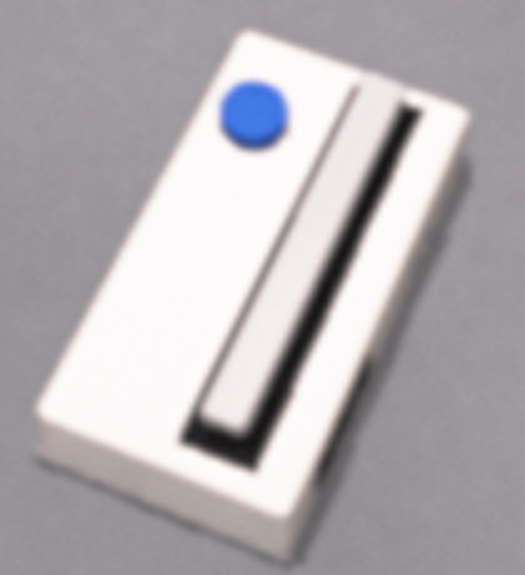

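```bash
python3 - <<'E'
from h import *
from scipy.spatial.transform import Rotation as R
S=lambda u,v:(300+u/8-.4,185+v/8-.4); D=lambda u,v:(225+u/5-.4,240+v/5-.4)
a=[onz(C["scene"],*S(*p),.09) for p in [(160,80),(160,122),(635,190),(638,145)]]
b=[onz(C["side"],*D(*p),.09) for p in [(358,82),(405,100),(245,432),(200,415)]]
print(np.round(a,3),np.round(b,3),np.mean(a,0),np.mean(b,0))
# box top corners z=.06
a=[onz(C["scene"],*S(*p),.06) for p in [(130,65),(668,150),(650,380),(80,290)]]
b=[onz(C["side"],*D(*p),.06) for p in [(245,30),(470,108),(288,520),(38,410)]]
print(np.round(a,3),np.round(b,3))
print("caps",tri((213.5,232),(258,141)),tri((261,251),(222,172)))
s=np.array([-0.27133512,  2.08584167, -2.08116077]);print(R.from_rotvec(s).as_matrix().round(3))
E
```

```text
[[0.44  0.116 0.09 ]
 [0.465 0.12  0.09 ]
 [0.453 0.337 0.09 ]
 [0.426 0.336 0.09 ]] [[0.458 0.122 0.09 ]
 [0.43  0.122 0.09 ]
 [0.426 0.333 0.09 ]
 [0.45  0.335 0.09 ]] [0.44584008 0.22712107 0.09      ] [0.44084535 0.22828034 0.09      ]
[[0.408 0.098 0.06 ]
 [0.4   0.354 0.06 ]
 [0.535 0.356 0.06 ]
 [0.546 0.1   0.06 ]] [[0.538 0.097 0.06 ]
 [0.401 0.092 0.06 ]
 [0.394 0.353 0.06 ]
 [0.531 0.354 0.06 ]]
caps (array([ 0.73121728, -0.18836809,  0.15570974]), np.float64(0.006774125249110044)) (array([ 0.7652927 , -0.01844307,  0.15445024]), np.float64(0.0034488279629812375))
[[-0.967 -0.     0.256]
 [-0.256  0.002 -0.967]
 [-0.    -1.    -0.002]]
```

```bash
python3 -m handwheel '[[-0.052,-0.006,-0.033,0,0,0,0],[-0.052,-0.006,-0.033,0,0,0,0],[-0.052,-0.006,-0.033,0,0,0,0],[-0.052,-0.006,-0.033,0,0,0,0],[-0.052,-0.006,-0.033,0,0,0,0],[-0.052,-0.006,-0.033,0,0,0,0],[-0.052,-0.006,-0.033,0,0,0,0],[-0.052,-0.006,-0.033,0,0,0,0]]' 40
python3 -m handwheel '[[0,0,0,0,0.14,0,0],[0,0,0,0,0.14,0,0],[0,0,0,0,0.13,0,0],[0,0,0,0,0,0,0],[0,0,0,0,0,0,0]]'
python3 - <<'E'
from workcell import bot, optics
import cv2,numpy as np
s=bot.read_state();c=optics.read_camera("wrist"); cv2.imwrite("pics/wrist1.png",c["image"][:,:,::-1]); np.savez("wrist1.npz",p=s["tool_pos"],r=s["tcp_rot"],**c)
print(s)
E
```

```text
time: 1.15
tool_pos: [0.5083, -0.2891, 0.2793]
tcp_rot: [-0.271, 2.083, -2.084]
wrist_force: [0.5, -0.2, -0.3]
width: -0.0
time: 1.78
tool_pos: [0.5072, -0.2908, 0.279]
tcp_rot: [-0.16, -2.144, 2.143]
wrist_force: [-0.5, 0.5, 0.6]
width: -0.002
{'time': 1.775, 'q': array([-5.63260693e-01,  6.76266485e-02,  1.74305022e+00,  5.03719438e-05,
        1.33134460e+00,  1.15673231e+00]), 'joint_vel': array([-0.0011623 , -0.0002211 , -0.00086193,  0.0019739 ,  0.00011765,
        0.00627528]), 'joint_torque': array([ 7.12894625e-02, -4.11622524e+01, -3.73428833e+01,  4.78396207e-03,
        3.51292765e-03,  5.83541496e-04]), 'tool_pos': array([ 0.50717544, -0.2908124 ,  0.27904826]), 'tcp_rot': array([-0.15984557, -2.14397887,  2.14345325]), 'wrist_force': array([-0.50257082,  0.5269605 ,  0.6436908 ]), 'torque': array([-0.03795848,  0.04905559,  0.00636008]), 'width': -0.001692268237319585}
```

View pics/wrist1.png

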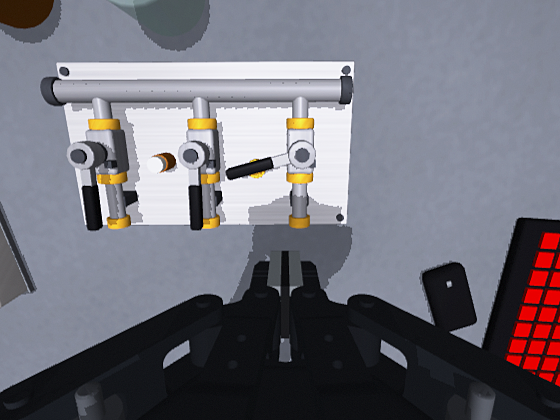

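The wrist view shows the shut valve's hub at (302,155), with its black grip running from (273,161) to (227,174). The middle hub is at (193,155) and the left hub at (87,155), and both of those handles point down the image, towards the robot.

```bash
python3 - <<'E'
import numpy as np
from scipy.spatial.transform import Rotation as R
c=dict(np.load("wrist1.npz"));Rm=R.from_rotvec(c["r"]).as_matrix();print(Rm.round(3))
T=np.eye(4);T[:3,:3]=Rm;T[:3,3]=c["p"];T=T@c["hand_eye"]
def on(u,v,z):
    d=T[:3,:3]@np.linalg.inv(c["mtx"])@[u,v,1];o=T[:3,3];return (o+d*(z-o[2])/d[2]).round(4)
print("hubs",[on(*p,.102) for p in [(302,155),(193,155),(87,155)]])
g=[on(*p,.096) for p in [(273,161),(227,174)]];print("grip",g,np.linalg.norm(g[1]-g[0]))
print("mid tip",on(196,228,.096),"zmap",[c["z_map"][v,u] for u,v in[(302,155),(250,168)]])
for u,v in [(302,155),(250,168)]: print((T@np.r_[c["z_map"][v,u]*(np.linalg.inv(c["mtx"])@[u,v,1]),1]).round(4))
E
```

```text
[[-0.989 -0.    -0.149]
 [ 0.149  0.    -0.989]
 [ 0.    -1.    -0.   ]]
hubs [array([ 0.5393, -0.3125,  0.102 ]), array([ 0.5552, -0.2067,  0.102 ]), array([ 0.5706, -0.1037,  0.102 ])]
grip [array([ 0.5371, -0.2831,  0.096 ]), array([ 0.5311, -0.2348,  0.096 ])] 0.04867124407697014
mid tip [ 0.4793 -0.1909  0.096 ] zmap [np.float32(0.3174826), np.float32(0.32551056)]
[ 0.5393 -0.3125  0.1012  1.    ]
[ 0.5337 -0.2591  0.0966  1.    ]
```

Hub spacing comes out at 107 to 110 mm and grip length at 49 mm, and heights match the given sizes. I'll go behind the handle (+x side) at about 57 mm radius and descend to z = 0.077.

```bash
python3 -m handwheel '[[-0.0236,0,-0.0208,0,0,0,0],[-0.0236,0,-0.0208,0,0,0,0],[0,0.06,0,0,0,0,0],[0,0.05,0,0,0,0,0],[0,0.04,0,0,0,0,0],[0,0,0,0,0,0,0]]'
python3 - <<'E'
from workcell import bot, optics
import cv2,numpy as np
c=optics.read_camera("wrist"); cv2.imwrite("pics/wrist2.png",c["image"][:,:,::-1])
E
```

```text
time: 2.58
tool_pos: [0.557, -0.2553, 0.1249]
tcp_rot: [-0.152, -2.143, 2.136]
wrist_force: [-0.2, 0.4, -0.3]
width: 0.004
```

View pics/wrist2.png

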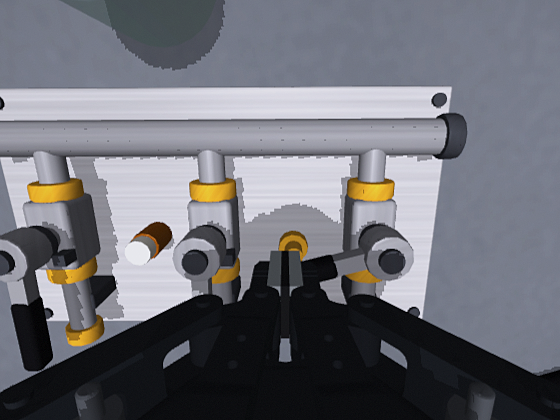

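The closed fingertips (about 285,255) are behind the black grip (320,267), between the middle hub (205,257) and the shut hub (389,257). I'll shift slightly away from the middle hub and descend.

```bash
python3 -m handwheel '[[-0.005,0,0.0045,0,0,0,0],[0,0,0,0,0,0,0],[0,0.024,0,0,0,0,0],[0,0.024,0,0,0,0,0],[0,0,0,0,0,0,0],[0,0,0,0,0,0,0]]'
```

```text
time: 3.38
tool_pos: [0.5656, -0.2626, 0.083]
tcp_rot: [-0.165, -2.143, 2.145]
wrist_force: [0.2, -1.0, 0.4]
width: -0.002
```

```bash
python3 - <<'E'
from workcell import bot, optics
import cv2,numpy as np
c=optics.read_camera("wrist"); cv2.imwrite("pics/wrist3.png",c["image"][:,:,::-1])
E
```

```text
(no output)
```

View pics/wrist3.png

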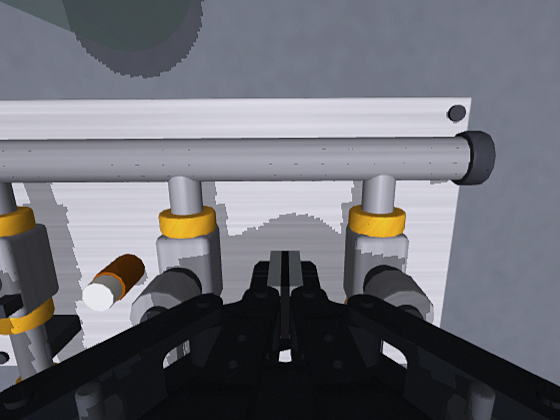

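```bash
cat > rel.py <<'E'
from workcell import bot
import numpy as np
s=bot.read_state();d=s["tool_pos"]-np.array([.5393,-.3125,0]);f=s["wrist_force"]
tx=np.array([-.989,.149,0]);tz=np.array([-.149,-.989,0])
print("tx %.1f tz %.1f z %.1f  F tx %.1f tz %.1f up %.1f t %.2f"%(1e3*d@tx,1e3*d@tz,1e3*d[2],f@tx,f@tz,f[2],s["time"]))
E
python3 -m handwheel '[[0,0.003,0,0,0,0,0],[0,0.003,0,0,0,0,0],[0.006,0,0,0,0,0,0],[0.006,0,0,0,0,0,0],[0.006,0,0,0,0,0,0],[0.006,0,0,0,0,0,0],[0,0,0,0,0,0,0]]'; python3 rel.py
python3 -m handwheel '[[0.006,0,0,0,0,0,0],[0.006,0,0,0,0,0,0],[0.006,0,0,0,0,0,0],[0,0,0,0,0,0,0]]'; python3 rel.py
```

```text
time: 4.3
tool_pos: [0.5404, -0.2584, 0.0756]
tcp_rot: [-0.163, -2.143, 2.143]
wrist_force: [1.1, 0.1, 0.4]
width: -0.002
tx 7.0 tz -53.7 z 75.6  F tx -1.1 tz -0.2 up 0.4 t 4.30
time: 4.8
tool_pos: [0.5219, -0.2553, 0.075]
tcp_rot: [-0.161, -2.143, 2.141]
wrist_force: [1.0, 0.5, 0.9]
width: 0.003
tx 25.7 tz -54.0 z 75.0  F tx -0.9 tz -0.6 up 0.9 t 4.80
```

```bash
python3 -m handwheel '[[0.004,0,0.002,0,0,0,0],[0.004,0,0.003,0,0,0,0],[0.003,0,0.003,0,0,0,0],[0,0,0,0,0,0,0]]'; python3 rel.py
python3 - <<'E'
from workcell import bot, optics
import cv2,numpy as np
c=optics.read_camera("wrist")["image"]
a=optics.read_camera("side")["image"][135:235,245:365]
cv2.imwrite("pics/side4.png",cv2.resize(a,None,fx=6,fy=6,interpolation=cv2.INTER_CUBIC)[:,:,::-1])
a=optics.read_camera("scene")["image"][175:255,170:295]
cv2.imwrite("pics/scene4.png",cv2.resize(a,None,fx=6,fy=6,interpolation=cv2.INTER_CUBIC)[:,:,::-1])
E
```

```text
time: 5.3
tool_pos: [0.5103, -0.2622, 0.0752]
tcp_rot: [-0.162, -2.142, 2.142]
wrist_force: [1.0, -0.0, 0.0]
width: -0.003
tx 36.2 tz -45.5 z 75.2  F tx -1.0 tz -0.1 up 0.0 t 5.30
```

View pics/side4.png

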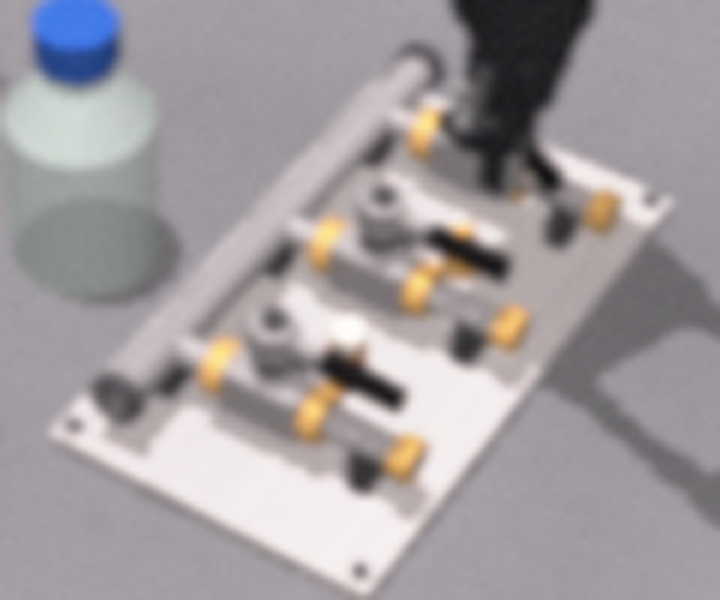

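View pics/scene4.png

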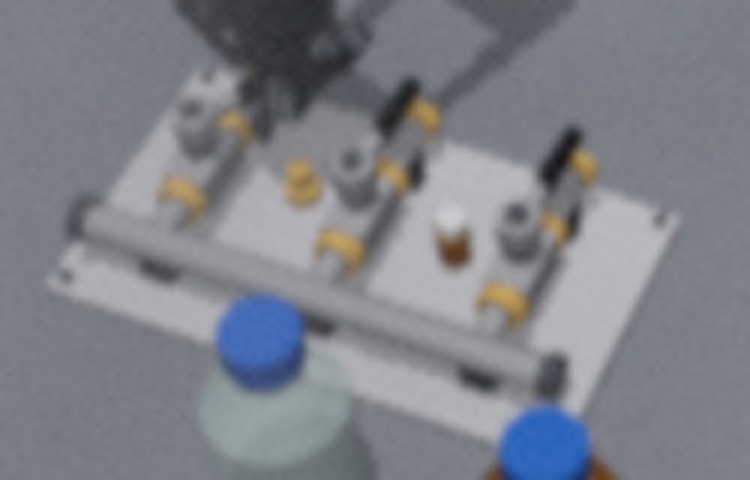

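The handle swings with the finger (its tip is at side crop (552,185)), and the neighbours and bystanders haven't moved. From here I go in small steps, watching the force.

```bash
python3 -m handwheel '[[0.002,0,0.003,0,0,0,0],[0.002,0,0.003,0,0,0,0],[0,0,0,0,0,0,0]]'; python3 rel.py
python3 -m handwheel '[[0.002,0,0.003,0,0,0,0],[0.001,0,0.003,0,0,0,0],[0,0,0,0,0,0,0]]'; python3 rel.py
```

```text
time: 5.82
tool_pos: [0.5057, -0.2674, 0.0751]
tcp_rot: [-0.162, -2.143, 2.142]
wrist_force: [0.6, 1.4, -0.8]
width: -0.002
tx 40.0 tz -39.6 z 75.1  F tx -0.3 tz -1.5 up -0.8 t 5.83
time: 6.2
tool_pos: [0.5019, -0.273, 0.0752]
tcp_rot: [-0.162, -2.142, 2.142]
wrist_force: [0.4, 0.5, -0.5]
width: 0.001
tx 42.9 tz -33.5 z 75.2  F tx -0.3 tz -0.6 up -0.5 t 6.20
```

```bash
python3 -m handwheel '[[0.002,0,0.003,0,0,0,0],[0.001,0,0.003,0,0,0,0],[0,0,0,0,0,0,0]]'; python3 rel.py
python3 -m handwheel '[[0.001,0,0.003,0,0,0,0],[0,0,0,0,0,0,0]]'; python3 rel.py
```

```text
time: 6.58
tool_pos: [0.4982, -0.2786, 0.0754]
tcp_rot: [-0.163, -2.142, 2.143]
wrist_force: [1.5, 0.9, 0.2]
width: -0.002
tx 45.6 tz -27.4 z 75.4  F tx -1.4 tz -1.1 up 0.2 t 6.58
time: 6.82
tool_pos: [0.4968, -0.2813, 0.0754]
tcp_rot: [-0.163, -2.143, 2.143]
wrist_force: [0.8, 1.7, -0.5]
width: -0.001
tx 46.7 tz -24.5 z 75.4  F tx -0.5 tz -1.8 up -0.5 t 6.83
```

```bash
for i in 1; do python3 -m handwheel '[[0.001,0,0.003,0,0,0,0],[0,0,0,0,0,0,0]]'; python3 rel.py
python3 -m handwheel '[[0.001,0,0.003,0,0,0,0],[0,0,0,0,0,0,0]]'; python3 rel.py; python3 -m handwheel '[[0,0,0.002,0,0,0,0],[0,0,0,0,0,0,0]]'; python3 rel.py; done | grep tx
```

```text
tx 47.7 tz -21.6 z 75.4  F tx -1.3 tz -1.1 up 0.3 t 7.08
tx 48.3 tz -19.7 z 75.3  F tx -2.6 tz -5.5 up 0.9 t 7.33
tx 48.4 tz -19.0 z 75.2  F tx -3.0 tz -9.0 up 1.7 t 7.58
```

The stiff part begins at tz≈-20. I'll continue in 2 mm steps with a settling row after each.

```bash
for i in 1; do python3 -m handwheel '[[0,0,0.002,0,0,0,0],[0,0,0,0,0,0,0]]'; python3 rel.py
python3 -m handwheel '[[0,0,0.002,0,0,0,0],[0,0,0,0,0,0,0]]'; python3 rel.py; done | grep tx
```

```text
tx 48.6 tz -17.7 z 75.2  F tx -2.4 tz -11.6 up 2.4 t 7.83
tx 48.7 tz -16.2 z 75.2  F tx -2.9 tz -13.4 up 3.8 t 8.07
```

```bash
for i in 1; do python3 -m handwheel '[[0,0,0.002,0,0,0,0],[0,0,0,0,0,0,0]]'; python3 rel.py
python3 -m handwheel '[[0,0,0.0015,0,0,0,0],[0,0,0,0,0,0,0]]'; python3 rel.py; done | grep tx
```

```text
tx 48.9 tz -14.5 z 75.1  F tx -1.4 tz -13.2 up 3.3 t 8.32
tx 49.0 tz -13.0 z 75.1  F tx -1.9 tz -14.2 up 3.7 t 8.57
```

```bash
for i in 1; do python3 -m handwheel '[[0,0,0.0015,0,0,0,0],[0,0,0,0,0,0,0]]'; python3 rel.py
python3 -m handwheel '[[0,0,0.0015,0,0,0,0],[0,0,0,0,0,0,0]]'; python3 rel.py; done | grep tx
```

```text
tx 49.0 tz -11.6 z 75.1  F tx -2.6 tz -15.2 up 3.8 t 8.82
tx 49.0 tz -10.2 z 75.0  F tx -1.7 tz -13.6 up 4.3 t 9.07
```

```bash
for i in 1; do python3 -m handwheel '[[0,0,0.001,0,0,0,0],[0,0,0,0,0,0,0]]'; python3 rel.py
python3 -m handwheel '[[0,0,0.001,0,0,0,0],[0,0,0,0,0,0,0]]'; python3 rel.py; done | grep tx
```

```text
tx 49.0 tz -9.2 z 75.0  F tx -1.7 tz -13.9 up 2.6 t 9.32
tx 49.0 tz -8.2 z 75.0  F tx -2.7 tz -14.3 up 4.1 t 9.57
```

```bash
for i in 1; do python3 -m handwheel '[[0,0,0.001,0,0,0,0],[0,0,0,0,0,0,0]]'; python3 rel.py
 done | grep tx
```

```text
tx 49.0 tz -7.7 z 75.0  F tx -2.9 tz -16.0 up 3.0 t 9.82
```

```bash
for i in 1; do python3 -m handwheel '[[0,0,0.001,0,0,0,0],[0,0,0,0,0,0,0]]'; python3 rel.py
 done | grep tx
```

```text
tx 49.1 tz -7.4 z 74.9  F tx -2.2 tz -19.0 up 4.0 t 10.07
```

```bash
for i in 1; do python3 -m handwheel '[[0,0,0.0007,0,0,0,0],[0,0,0,0,0,0,0]]'; python3 rel.py
 done | grep tx
```

```text
tx 49.1 tz -7.1 z 74.9  F tx -1.4 tz -20.0 up 4.8 t 10.32
```

The force rises steeply (20 N) with almost no travel after about 12 mm (about 0.23 rad) of stiff turning, so the handle is on the hard stop. I'll hold briefly, back off, lift and check.

```bash
python3 -m handwheel '[[0,0,0,0,0,0,0],[0,0,0,0,0,0,0]]'; python3 -m handwheel '[[0,0,-0.006,0,0,0,0],[0,0,-0.014,0,0,0,0],[0,0,-0.01,0,0,0,0],[0,-0.04,0,0,0,0,0],[0,-0.06,0,0,0,0,0],[0,-0.06,0,0,0,0,0],[-0.02,-0.03,0,0,0,0,0],[0,0,0,0,0,0,0]]'; python3 rel.py
python3 - <<'E'
from workcell import bot, optics
import cv2,numpy as np
s=bot.read_state();c=optics.read_camera("wrist"); cv2.imwrite("pics/wrist5.png",c["image"][:,:,::-1]); np.savez("wrist5.npz",p=s["tool_pos"],r=s["tcp_rot"],**c)
E
```

```text
time: 10.58
tool_pos: [0.4918, -0.2981, 0.0749]
tcp_rot: [-0.162, -2.152, 2.131]
wrist_force: [5.8, 20.0, 5.6]
width: 0.004
time: 11.58
tool_pos: [0.518, -0.2783, 0.2692]
tcp_rot: [-0.169, -2.142, 2.15]
wrist_force: [1.2, -0.7, -1.4]
width: -0.004
tx 26.2 tz -30.6 z 269.2  F tx -1.3 tz 0.5 up -1.4 t 11.57
```

View pics/wrist5.png

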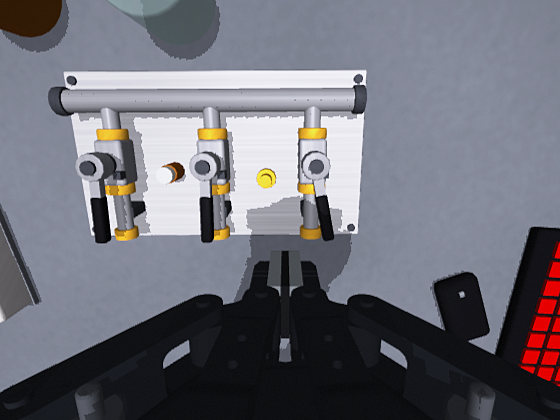

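```bash
python3 - <<'E'
import numpy as np
from scipy.spatial.transform import Rotation as R
c=dict(np.load("wrist5.npz"));Rm=R.from_rotvec(c["r"]).as_matrix()
T=np.eye(4);T[:3,:3]=Rm;T[:3,3]=c["p"];T=T@c["hand_eye"]
def on(u,v,z):
    d=T[:3,:3]@np.linalg.inv(c["mtx"])@[u,v,1];o=T[:3,3];return o+d*(z-o[2])/d[2]
a,b=on(315,163,.102),on(327,238,.096);m=on(205,165,.102)
d=b-a;print(a,b,np.arctan2(d[1],-d[0]), "pipe",np.arctan2(*( (m-a)[[0,1]])))
p1,p2=on(312,110,.05),on(310,232,.058);print(np.arctan2((p2-p1)[1],-(p2-p1)[0]))
# bar
t=np.array([.443,.228,.2])-c["p"]; print(Rm.T@t,c["p"])
E
```

```text
[ 0.54280413 -0.3117416   0.102     ] [ 0.46317642 -0.31481556  0.096     ] -0.038584910636034475 pipe 0.13243472620290644
0.1502208444159924
[ 0.15071899  0.06660302 -0.48950973] [ 0.51797309 -0.27832398  0.26918831]
```

The handle is 0.19 rad from its pipe and stayed where it was left; the neighbours, vial (170,173) and fitting (266,179) are in place. On to the bar.

```bash
python3 -m handwheel '[[0.0167,0,-0.0544,0,0,0,0],[0.0167,0,-0.0544,0,0,0,0],[0.0167,0,-0.0544,0,0,0,0],[0.0167,0,-0.0544,0,0,0,0],[0.0167,0,-0.0544,0,0,0,0],[0.0167,0,-0.0544,0,0,0,0],[0.0167,0,-0.0544,0,0,0,0],[0.0167,0,-0.0544,0,0,0,0]]'
python3 -m handwheel '[[0.007,0,-0.04,0,-0.1,0,0],[0,0,0,0,-0.1,0,0],[0,0,0,0,0,0,0],[0,0,0,0,0,0,0]]'
python3 - <<'E'
from workcell import bot, optics
import cv2,numpy as np
s=bot.read_state();c=optics.read_camera("wrist"); cv2.imwrite("pics/wrist6.png",c["image"][:,:,::-1]); np.savez("wrist6.npz",p=s["tool_pos"],r=s["tcp_rot"],**c)
E
```

```text
time: 12.62
tool_pos: [0.4468, 0.1741, 0.2624]
tcp_rot: [-0.158, -2.138, 2.143]
wrist_force: [1.0, -0.5, 0.1]
width: 0.001
time: 13.12
tool_pos: [0.4474, 0.213, 0.2637]
tcp_rot: [-0.054, 2.198, -2.201]
wrist_force: [0.4, -0.1, -0.9]
width: -0.001
```

View pics/wrist6.png

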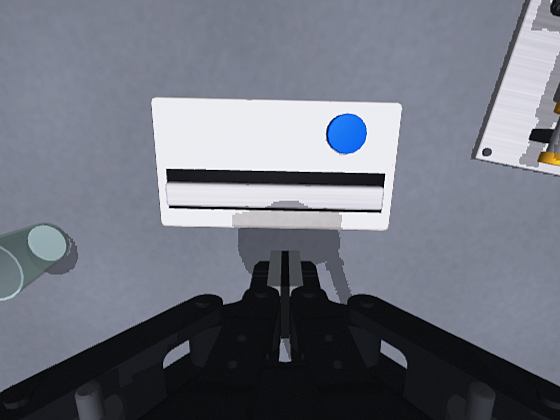

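The bar's top face spans (166,182)-(384,187) at its far edge and (167,206)-(383,210) at its near edge; the blue cap is at (347,133) and the beaker at (47,243), well clear.

```bash
python3 - <<'E'
import numpy as np,cv2
from scipy.spatial.transform import Rotation as R
c=dict(np.load("wrist6.npz"));Rm=R.from_rotvec(c["r"]).as_matrix()
T=np.eye(4);T[:3,:3]=Rm;T[:3,3]=c["p"];T=T@c["hand_eye"]
def on(u,v,z):
    d=T[:3,:3]@np.linalg.inv(c["mtx"])@[u,v,1];o=T[:3,3];return o+d*(z-o[2])/d[2]
P=np.array([on(*p,.09) for p in [(166,182),(384,187),(383,210),(167,206)]]);print(P.round(4))
m=P.mean(0);print(m,"len",np.linalg.norm(P[0]-P[1]),"wid",np.linalg.norm(P[0]-P[3]))
# z check
u,v=275,197;print((T@np.r_[c["z_map"][v,u]*(np.linalg.inv(c["mtx"])@[u,v,1]),1]).round(4))
print(c["p"],Rm.round(3),"tool d",Rm.T@(m-c["p"]))
E
python3 - <<'E'
import cv2
a=cv2.imread("pics/wrist6.png")[160:235,150:410]; cv2.imwrite("pics/w6z.png",cv2.resize(a,None,fx=3,fy=3))
E
```

```text
[[0.4503 0.3315 0.09  ]
 [0.4555 0.1147 0.09  ]
 [0.4318 0.1126 0.09  ]
 [0.4257 0.3318 0.09  ]]
[0.44083278 0.22264498 0.09      ] len 0.2169049387069519 wid 0.024657853188735823
[0.4404 0.2228 0.0908 1.    ]
[0.44736988 0.21302913 0.26370531] [[-0.999 -0.003  0.047]
 [-0.047 -0.001 -0.999]
 [ 0.003 -1.     0.001]] tool d [ 0.00563311  0.17370817 -0.01012285]
```

View pics/w6z.png

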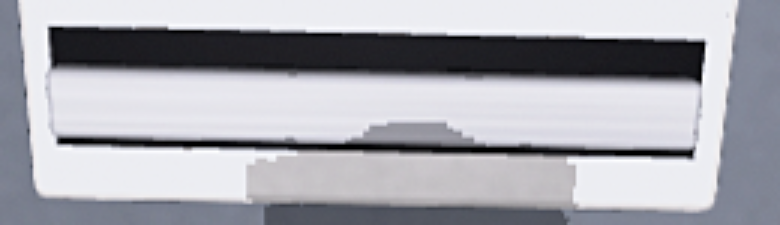

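Bar length 217, width 25 and top height 91 mm agree with the given sizes. Its centre is about (0.441, 0.224). Descending.

```bash
python3 -m handwheel '[[0.0057,0,-0.0115,0,0,0,0],[0,0.05,0,0,0,0,0],[0,0.05,0,0,0,0,0],[0,0.04,0,0,0,0,0],[0,0.015,0,0,0,0,0],[0,0,0,0,0,0,0],[0,0,0,0,0,0,0]]'
```

```text
time: 14.05
tool_pos: [0.4436, 0.2259, 0.1123]
tcp_rot: [-0.05, 2.197, -2.194]
wrist_force: [-0.3, 0.0, -0.2]
width: 0.001
```

```bash
python3 -m handwheel '[[0.002,0.008,0,0,0,0,0],[0,0.008,0,0,0,0,0],[0,0.004,0,0,0,0,0],[0,0,0,0,0,0,0]]'; python3 -m handwheel '[[0,0.003,0,0,0,0,0],[0,0.002,0,0,0,0,0],[0,0,0,0,0,0,0]]'
```

```text
time: 14.55
tool_pos: [0.4396, 0.2248, 0.0898]
tcp_rot: [-0.055, 2.197, -2.198]
wrist_force: [0.1, 0.1, 0.6]
width: 0.001
time: 14.92
tool_pos: [0.4402, 0.2251, 0.0855]
tcp_rot: [-0.053, 2.197, -2.196]
wrist_force: [-1.7, -0.7, 3.2]
width: -0.002
```

```bash
python3 -m handwheel '[[0,0.002,0,0,0,0,0],[0,0.002,0,0,0,0,0],[0,0,0,0,0,0,0]]'; python3 -c "
from workcell import bot;s=bot.read_state();print(s['wrist_force'],s['torque'],s['tool_pos'])"
```

```text
time: 15.3
tool_pos: [0.4402, 0.2251, 0.0815]
tcp_rot: [-0.053, 2.197, -2.196]
wrist_force: [-1.0, -0.8, 5.9]
width: -0.001
[-0.9954955  -0.77706446  5.93337715] [-0.13901795  0.31610363 -0.01499936] [0.44019413 0.22511785 0.08145672]
```

```bash
python3 -m handwheel '[[0,0.001,0,0,0,0,0],[0,0,0,0,0,0,0],[0,0,0,0,0,0,0],[0,0,0,0,0,0,0]]'; 
python3 - <<'E'
from workcell import bot, optics
import cv2,numpy as np
s=bot.read_state();c=optics.read_camera("side");print(s['wrist_force'])
a=c["image"][240:355,225:330];cv2.imwrite("pics/side7.png",cv2.resize(a,None,fx=5,fy=5,interpolation=cv2.INTER_CUBIC)[:,:,::-1])
a=optics.read_camera("scene")["image"][185:245,300:395];cv2.imwrite("pics/scene7.png",cv2.resize(a,None,fx=8,fy=8,interpolation=cv2.INTER_CUBIC)[:,:,::-1])
w=optics.read_camera("wrist");s=bot.read_state();cv2.imwrite("pics/wrist7.png",w["image"][:,:,::-1]);np.savez("wrist7.npz",p=s["tool_pos"],r=s["tcp_rot"],**w)
E
```

```text
time: 15.8
tool_pos: [0.4402, 0.2251, 0.0807]
tcp_rot: [-0.053, 2.197, -2.196]
wrist_force: [-1.9, -1.1, 6.2]
width: -0.002
[-1.93892632 -1.08818213  6.24754169]
```

View pics/wrist7.png

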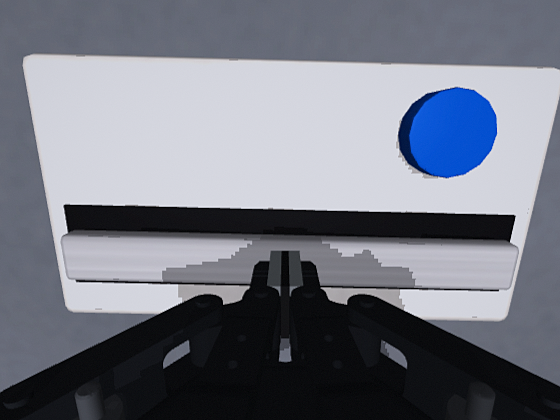

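View pics/scene7.png

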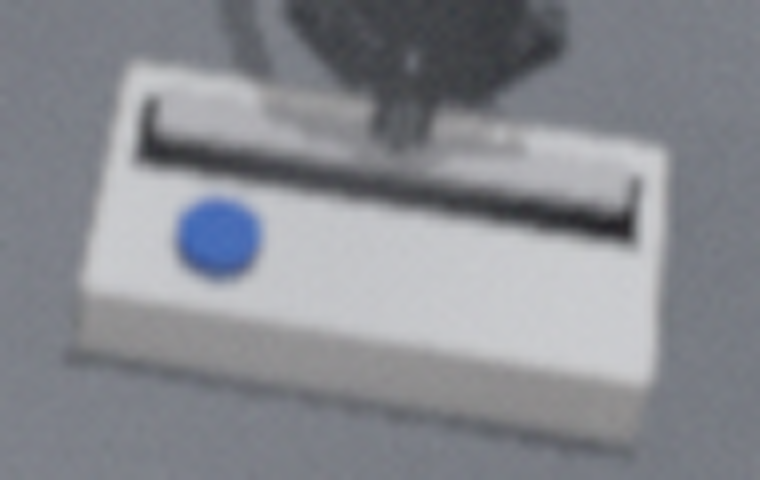

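View pics/side7.png

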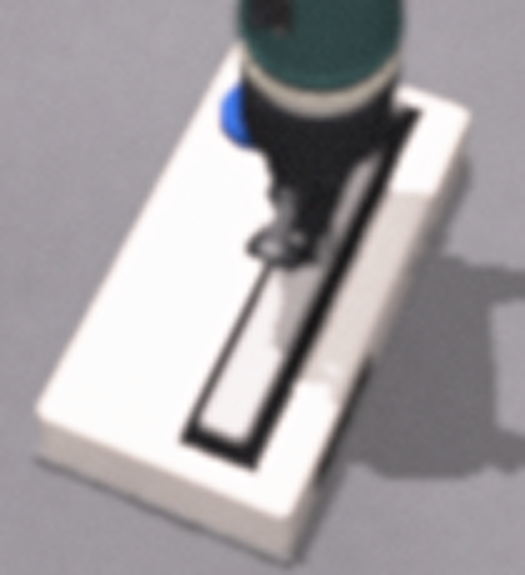

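The finger sits mid-bar, at (290,265) in the wrist view between bar ends 64 and 517. I'll check tilt and depth from the depth map.

```bash
python3 - <<'E'
import numpy as np
from scipy.spatial.transform import Rotation as R
c=dict(np.load("wrist7.npz"));Rm=R.from_rotvec(c["r"]).as_matrix()
T=np.eye(4);T[:3,:3]=Rm;T[:3,3]=c["p"];T=T@c["hand_eye"];K=np.linalg.inv(c["mtx"])
def box(u0,u1,v0,v1):
    q=np.array([(T@np.r_[c["z_map"][v,u]*(K@[u,v,1]),1])[:3] for u in range(u0,u1) for v in range(v0,v1) if c["z_map"][v,u]>0]);return np.median(q,0)
l,r=box(75,115,250,268),box(465,505,258,276);print(l,r,"tilt",(l-r)[2]/(l-r)[1])
print("box top",box(60,100,150,180),box(500,530,190,205))
E
```

```text
[0.43898389 0.31662012 0.08106274] [0.44433845 0.12963667 0.08133067] tilt -0.0014329474649025218
box top [0.48057021 0.33115533 0.06062337] [0.47485934 0.10811232 0.06039649]
```

The bar is down about 9 mm (81 mm against 90) and level (tilt 0.001 rad), and it has been held for over 0.5 s. Lifting off now.

```bash
python3 -m handwheel '[[0,-0.005,0,0,0,0,0],[0,-0.01,0,0,0,0,0],[0,-0.03,0,0,0,0,0],[0,-0.06,0,0,0,0,0],[0,-0.06,0,0,0,0,0],[0,-0.02,0,0,0,0,0],[0,0,0,0,0,0,0],[0,0,0,0,0,0,0]]'
python3 - <<'E'
from workcell import bot, optics
import cv2,numpy as np
from scipy.spatial.transform import Rotation as R
s=bot.read_state();c=optics.read_camera("wrist");cv2.imwrite("pics/wrist8.png",c["image"][:,:,::-1])
cv2.imwrite("pics/scene8.png",optics.read_camera("scene")["image"][:,:,::-1])
T=np.eye(4);T[:3,:3]=R.from_rotvec(s["tcp_rot"]).as_matrix();T[:3,3]=s["tool_pos"];T=T@c["hand_eye"];K=np.linalg.inv(c["mtx"])
for u in range(150,400,40):
  for v in (190,200): print(u,v,(T@np.r_[c["z_map"][v,u]*(K@[u,v,1]),1])[:3].round(4))
E
```

```text
time: 16.95
tool_pos: [0.4391, 0.2246, 0.2636]
tcp_rot: [-0.056, 2.197, -2.199]
wrist_force: [-0.9, -1.0, -0.3]
width: -0.002
150 190 [0.4124 0.3965 0.0006]
150 200 [0.3997 0.3966 0.0023]
190 190 [0.4351 0.3192 0.0911]
190 200 [0.4174 0.328  0.0619]
230 190 [0.4372 0.2794 0.0917]
230 200 [0.4198 0.284  0.0628]
270 190 [0.4389 0.2397 0.0904]
270 200 [0.4279 0.2394 0.0872]
310 190 [0.4408 0.1998 0.0899]
310 200 [0.4305 0.1991 0.0898]
350 190 [0.443  0.1601 0.0909]
350 200 [0.4326 0.1588 0.09  ]
390 190 [0.445  0.1204 0.0914]
390 200 [0.4345 0.1184 0.0896]
```

View pics/scene8.png

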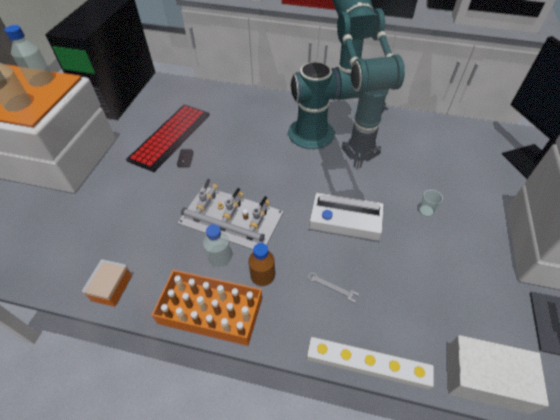

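View pics/wrist8.png

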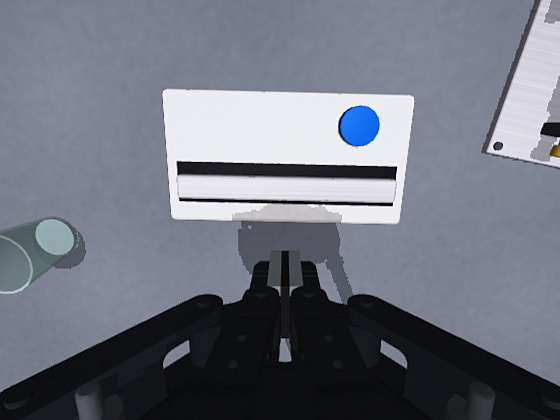

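The bar is back at about 90 to 91 mm, and the bottles, spanner, mouse, beaker (431,203) and cap are all where they started. All three handles point along their pipes. Handing in.

```bash
python3 -c "
from workcell import workorder;print(workorder.finish_job())"
```

```text
the job is handed in; nothing more can be done
None
```

The shut valve is open against its end stop, the pump bar has been pressed and has sprung back, and I handed the job in with about 17 s of the 54 s used. No verdict was reported.

- **Valve:** The shut one was the right-hand valve seen from the robot. I swung its handle with the closed fingers, and it turned stiff at about 12–15 N on the finger. After about 12 mm of stiff travel (about 0.23 rad) it met a hard stop. I held it there at about 20–21 N, under the 30 N limit. A picture afterwards showed the handle still there, about 0.19 rad from its pipe.
- **Start bar:** I pressed it at its middle. The depth image showed it about 9 mm down with a tilt of about 0.001 rad, and I held it for over 0.5 s. After I lifted off it was back at 90–91 mm.
- **Everything else:** In the last pictures the other two handles and all the bystanders looked to be where they started. The arm was clear of everything. I judged these by eye rather than measuring them again.

The camera estimates of the bar's centre differed by up to 5 mm along its length, which is too little to tilt it noticeably. No other checks disagreed.

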